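Top up the tin column to its line

TASK

The slotted wooden column holds one flat round tin; three more stand on the worktop, and the tins come in two heights. Stack tins from the worktop flat inside the column until the lid of the top one is level with the dark line on it, neither short of it nor above, and leave the tin that is not needed upright on the worktop. Do not disturb the garlic, the mug or the teaspoon.

Things in the scene. Friction and masses are not known exactly. Their poses are not given: they have to be found in the camera images.
- column: open wooden column, fixed: two curved cheeks 6 mm thick, 78 mm high, round a 69 mm bore, on a foot ring 104 mm across, 6 mm high. No floor: the tin in it stands on the worktop. Between the cheeks two opposite slots, 46 mm wide, open from the foot to the top, let fingers through. Origin on the bore's axis at worktop level; z up, slots on the +y and -y sides, cheeks on +x and -x
- column_mark (a point): the point on the bore's axis at the height of the dark line that runs round both cheeks: 70 mm above the worktop (two deep tins and one shallow tin make 70 mm). Keep the arm clear of the wall cabinets over the back of the worktop: they begin 0.6 m above it, and their fronts are at about x = 0.58 m
- tin_deep_a: a deep round metal tin, plain aluminium, closed, 62 mm across and 28 mm high, about 90 g, loose; origin at the centre of its underside, z up. It starts either standing alone inside the column or upright on the worktop; the four tins swap places from start to start
- tin_deep_b: a deep round metal tin, plain aluminium, closed, 62 mm across and 28 mm high, about 90 g, loose; origin at the centre of its underside, z up. It starts either standing alone inside the column or upright on the worktop; the four tins swap places from start to start
- tin_shallow_a: a shallow round metal tin, plain aluminium, closed, 62 mm across and 14 mm high, about 60 g, loose; origin at the centre of its underside, z up. It starts either standing alone inside the column or upright on the worktop; the four tins swap places from start to start
- tin_shallow_b: a shallow round metal tin, plain aluminium, closed, 62 mm across and 14 mm high, about 60 g, loose; origin at the centre of its underside, z up. It starts either standing alone inside the column or upright on the worktop; the four tins swap places from start to start
- garlic: bystander: a bulb of garlic, 60 mm across and 58 mm high, loose on the worktop among the tins; origin under its centre
- mug: bystander: a plain mug, 86 mm across, 125 mm with its handle, 96 mm high, loose at the back; origin under its middle
- teaspoon: bystander: a teaspoon, 137 mm long, 28 mm wide, 13 mm high, loose near the front edge of the worktop; origin under its middle, x along it
There are look-alikes about, which are no part of the job. Leave any orange, purple or red look-alike of the tin_shallow_a alone.

How it is judged:
By the outcome, as a careful person would: the job done as asked, in the order asked, and still so for the second after the job is handed in, with the robot touching nothing.
It also fails if it takes over 59 s, if anything falls off the work surface, if the arm or the gripper's body presses on something with over 40 N, if the wrist force passes 120 N, or if a joint passes its speed limit or range.

ROBOT

A 6-joint arm with a two-finger parallel gripper is mounted at the origin on a cart in front of the work surface, level with it; the furniture and walls round the work are solid. World frame = base frame: x ahead of the robot, y to its left, z up, the work surface at z = 0. Lengths are in m, angles in rad, forces in N, time in s.
With the tool pointing down it reaches from about 0.25 to 0.8 m from the base axis. Payload 8.5 kg.
Tool frame: the origin (TCP) lies on the mounting face of the last link; the fingertips stand 173 mm ahead of it and the grasp point (between the pads) lies 155 mm ahead of it; z points along the fingers, y is the line along which they close (so a half turn about z gives the same grasp; the last joint's range is limited). The gripper opens to 85 mm and grips with 20 to 120 N. Pads are 22 mm wide; open, the fingers measure 114 mm over their backs; the gripper's body (76 mm by 85 mm) begins 54 mm behind the grasp point. The pads swing forward as they close: fully open they stand 13 mm farther back than shut.
Start: joints at [-1.155, 0.238, -0.013, 1.319, 0, 1.571], TCP at [0.212, -0.48, 0.405] pointing down, gripper open.
Joint ranges: [-2.66, 2.66], [-1.03, 1.9], [-1.14, 1.46], [-1.82, 2.27], [-1.45, 1.34], [-3.14, 3.14]. Speed limits (rad/s): [2.22, 2.22, 2.79, 3.14, 3.14, 3.14].

INTERFACE

Orientations are given as a unit quaternion [x, y, z, w].
In Python, from plant import arm gives the robot as it stands.
- The arm moves only by the tool send_rows, never from a script. Its arguments are lists of equal length, an entry for each row: "travel": the shift along the tool's x, y, z as a fraction of full scale, a list of three; "twist": the turn about the tool's z as a fraction of full scale; "jaw": the opening in per cent of the stroke, from 0 (shut) to 100 (fully open). A call has 1 to 12 rows; each row shifts and turns the commanded pose from where the row before left it, along the tool's axes as they then stand; what a row does not reach is not made up. Full scale, the value 1, is 1 m for a shift and pi rad for a turn. A row lasts 1/12 s, in which the tool goes at most 41.7 mm and 7.16 degrees, less where a joint would pass 70% of its speed; a pose out of reach is approached as far as the arm can. A call with a number of a shift or a turn outside -1 to 1 is refused whole. A call with a gripper value outside its range is refused whole. The fingers move at their own pace and stop on an object; the grip force is fixed at half the most. Time passes only in rows, so rows that do not move let the fingers close. It gives the time, the measured TCP pose, the force, the opening and the grip force at its end, in the units of the state.
- arm.get_state(): the state, without advancing time (a new reading comes with each control period).
- arm.get_image(name): name is "scene" or "side" or "wrist"; returns (picture, depth): 420x560x3 uint8, blue, green, red; 420x560 float32, m along the optical axis (not along the pixel's ray), 0 where there is no reading.
- arm.camera_info(name): a dict with "K" (3x3 intrinsics, pixels), "position" and "attitude" of the camera in the world. Camera axes: x right, y down, z forward; pixel columns grow to the right and rows downward; lengths in m; the calibration is good to about 2 mm. The wrist camera is an equidistant fisheye: a pixel r from the principal point sees the ray r / f radians off the axis. A picture is of the moment at which its call begins: read the wrist's pose just before it. camera_info takes no time and is no camera call; for the wrist camera it gives the pose at the moment of the call.
- arm.finish_job(): hands the job in; it is judged then, once.
The state is a dict: "clock": time; "joint_pos": joint angles; "joint_velocities": joint speeds; "effort": joint torques, N m; "ee_pos": TCP position; "eef_rot": TCP orientation; "wrist_force": force on the tool from outside, world axes, zero at the start; "ft_torque": the same for the moment, N m; "grip_width": finger opening in m; "gripper_force": force on a finger pad.
Only numpy, scipy, OpenCV 4.12 (cv2) and the standard library are available. Lean on these libraries where they do the work, as an engineer would, in place of code of your own. Each camera call takes 0.05 s, during which the arm holds its last target. There are 200 camera calls.

## Working session

There is one attempt and no reset: what is moved stays moved. The work goes in short steps, Python scripts to look and compute and a tool call to move; the robot and the scene stay as the last step left them, time stands still between calls to the robot, and variables do not carry over. Pictures are saved under pics/ and viewed, at most 10 in all, crops included, and the job is handed in when it is done.

Besides the shell and the picture viewer there is one more tool, called after "Call:" in YAML: its name, and indented under it one key for each argument. send_rows: Moves the arm, as the interface text tells. Its arguments: {"type":"object","properties":{"travel":{"type":"array"},"twist":{"type":"array"},"jaw":{"type":"array"}},"required":["travel","twist","jaw"]}

```bash
mkdir -p pics
cat > h.py <<'E'
import numpy as np, cv2
from scipy.spatial.transform import Rotation as R
from plant import arm
def att(ci):
    a=np.array(ci["attitude"],float)
    return R.from_quat(a).as_matrix() if a.size==4 else a.reshape(3,3)
def cloud(name):
    ci=arm.camera_info(name); im,d=arm.get_image(name); K=np.array(ci["K"])
    v,u=np.mgrid[:420,:560]
    x=(u-K[0,2])/K[0,0]; y=(v-K[1,2])/K[1,1]
    if name=="wrist":
        r=np.hypot(x,y)+1e-9; t=np.tan(np.minimum(r,1.5))/r; x=x*t;y=y*t
    P=np.stack([x*d,y*d,d],-1)@att(ci).T+np.array(ci["position"])
    P[d==0]=np.nan
    return im,P
E
python3 - <<'E'
from h import *
for n in("scene","side"):
    im,P=cloud(n); np.save(n+'.npy',P); cv2.imwrite(f'pics/{n}.png',im); c=arm.camera_info(n); print(n,c)
print(arm.get_state())
E
```

```text
scene {'K': array([[510.61899596,   0.        , 271.72870189],
       [  0.        , 510.61899596, 211.55650641],
       [  0.        ,   0.        ,   1.        ]]), 'position': array([-0.33145991,  0.8368596 ,  0.62763991]), 'attitude': array([-0.38600543,  0.7602988 , -0.47005418,  0.22802327])}
side {'K': array([[451.267097 ,   0.       , 279.4362552],
       [  0.       , 451.267097 , 209.7804594],
       [  0.       ,   0.       ,   1.       ]]), 'position': array([ 0.55517221, -0.74868607,  0.80459268]), 'attitude': array([ 0.89751368,  0.00978718,  0.00415986, -0.44085837])}
{'clock': 0.1, 'joint_pos': array([-1.15495185e+00,  2.38715808e-01, -1.41462499e-02,  1.31920214e+00,
       -1.01497403e-05,  1.57082826e+00]), 'joint_velocities': array([-8.16203038e-04, -7.99397292e-04,  2.63030616e-03, -9.18032153e-04,
       -7.36433184e-07, -1.24506961e-03]), 'effort': array([ 7.33114593e-04, -5.39719677e+01,  3.46996987e+01,  1.34589311e-02,
        6.72788929e-05, -2.34518943e-06]), 'ee_pos': array([ 0.21202131, -0.48012677,  0.40415361]), 'eef_rot': array([ 9.78465032e-01,  2.06411676e-01, -1.35836715e-04, -6.19230301e-04]), 'wrist_force': array([-0.27428366,  0.55382167, -0.89317308]), 'ft_torque': array([ 0.00681404, -0.02111641, -0.00803656]), 'gripper_force': 0.0, 'grip_width': 0.08502289357641428}
```

View pics/scene.png

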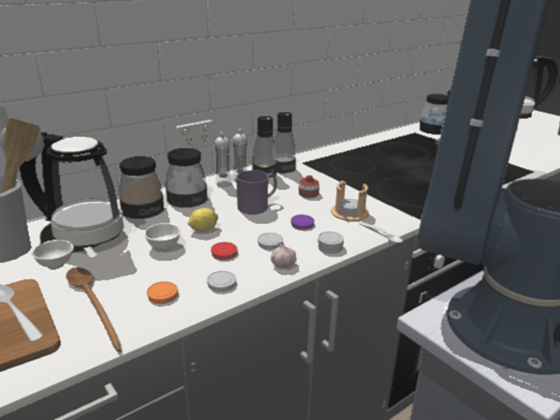

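View pics/side.png

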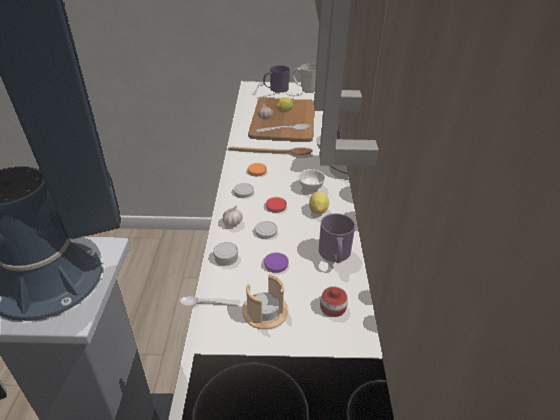

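Scene view: plain grey tins are at (270,241), (331,242) and (221,281). The column is at (350,205). The look-alikes to leave are orange (163,292), red (224,250) and purple (302,222). In the side view the grey tins are at (266,230), (226,253) and (244,190), and the column is at (264,305) with a tin inside. Next I'll measure them.

```bash
python3 - <<'E'
from h import *
P={n:np.load(n+'.npy') for n in("scene","side")}
def fit(A):
    M=np.c_[2*A,np.ones(len(A))]; s=np.linalg.lstsq(M,(A**2).sum(1),rcond=None)[0]; return s[:2],np.sqrt(s[2]+s[:2]@s[:2])
for n,px in dict(scene=[(270,239),(331,238),(221,279)],side=[(266,229),(226,249),(244,189),(264,300),(233,215),(276,261),(276,203),(337,230),(215,300)]).items():
    for u,v in px:
        Q=P[n]; c=Q[v,u]; 
        m=(np.hypot(Q[...,0]-c[0],Q[...,1]-c[1])<.06)&(Q[...,2]>0.006)
        z=Q[...,2][m]; t=m&(abs(Q[...,2]-c[2])<.004)
        A=Q[t][:,:2]; 
        h=cv2.minEnclosingCircle(A.astype(np.float32))
        print(n,(u,v),c.round(3),'mid',((A.max(0)+A.min(0))/2).round(4),'enc',np.round(h[0],4),round(h[1],4),'zmed',np.median(Q[t][:,2]).round(4),'bb',A.min(0).round(3),A.max(0).round(3))
Q=P['side']; c=Q[300,264]
a=[]
for n in P:
    Q=P[n].reshape(-1,3); m=(np.hypot(*(Q[:,:2]-c[:2]).T)<.08)
    B=Q[m&(Q[:,2]>.074)&(Q[:,2]<.084)]; a.append(B); print(n,len(B),B[:,:2].mean(0))
    F=Q[m&(Q[:,2]>.004)&(Q[:,2]<.0085)]; print('foot',F.min(0),F.max(0),cv2.minEnclosingCircle(F[:,:2].astype(np.float32)))
B=np.vstack(a)[:,:2]; print(B.round(3)[::4].tolist()); print(fit(B))
from sklearn import x if False else None
E
python3 - <<'E'
import sys; sys.path.insert(0,'.')
import os; os.chdir('.')
import cv2
a=cv2.imread('pics/scene.png')[170:310,140:400]; b=cv2.imread('pics/side.png')[150:330,170:360]
a=cv2.resize(a,None,fx=2,fy=2); b=cv2.resize(b,(296,280))
cv2.imwrite('pics/crop.png',cv2.hconcat([cv2.resize(a,(500,270)),cv2.resize(b,(285,270))]))
E
```

```text
File "<stdin>", line 20
    from sklearn import x if False else None
                          ^^
SyntaxError: invalid syntax
```

View pics/crop.png

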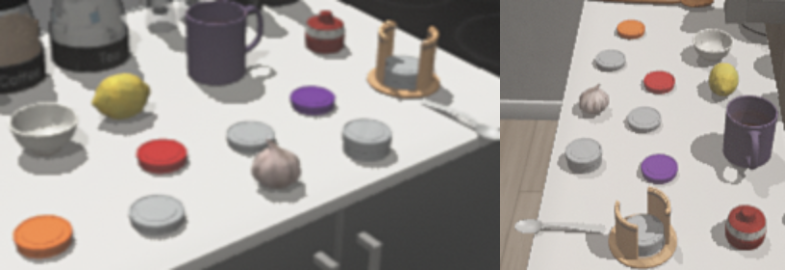

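The crop shows one deep grey tin (scene 331,242), two shallow grey ones (270,241 and 221,281), and what looks like a deep tin in the column. I'll rerun the measurement.

Run:
```python
from h import *
P={n:np.load(n+'.npy') for n in("scene","side")}
for n,px in dict(scene=[(270,239),(331,238),(221,279)],side=[(266,229),(226,249),(244,189),(264,300),(233,215),(276,261),(276,203),(337,230),(215,300)]).items():
    for u,v in px:
        Q=P[n]; c=Q[v,u]
        t=(np.hypot(Q[...,0]-c[0],Q[...,1]-c[1])<.065)&(abs(Q[...,2]-c[2])<.004)
        A=Q[t][:,:2]; h=cv2.minEnclosingCircle(A.astype(np.float32))
        print(n,(u,v),c.round(3),'mid',((A.max(0)+A.min(0))/2).round(4),'enc',np.round(h[0],4),round(h[1],4),'z',np.median(Q[t][:,2]).round(4))
Q=P['side']; c=Q[300,264]
for n in P:
    Q=P[n].reshape(-1,3); m=(np.hypot(*(Q[:,:2]-c[:2]).T)<.08)
    B=Q[m&(Q[:,2]>.073)&(Q[:,2]<.084)]; print(n,len(B),B.round(3)[::max(1,len(B)//12),:2].tolist())
    F=Q[m&(Q[:,2]>.004)&(Q[:,2]<.009)][:,:2]; print('foot',len(F),cv2.minEnclosingCircle(F.astype(np.float32)))
```

```text
scene (270, 239) [0.516 0.197 0.013] mid [0.5173 0.1979] enc [0.5179 0.1967] 0.0328 z 0.0129
scene (331, 238) [0.416 0.092 0.027] mid [0.4193 0.0918] enc [0.419  0.0891] 0.0345 z 0.0268
scene (221, 279) [0.439 0.382 0.014] mid [0.4423 0.3819] enc [0.4421 0.3833] 0.0334 z 0.0132
side (266, 229) [0.518 0.187 0.015] mid [0.5181 0.1935] enc [0.5175 0.194 ] 0.032 z 0.0139
side (226, 249) [0.422 0.086 0.032] mid [0.4201 0.0869] enc [0.4199 0.0873] 0.0311 z 0.0289
side (244, 189) [0.444 0.376 0.013] mid [0.4423 0.3783] enc [0.4411 0.3783] 0.0344 z 0.0139
side (264, 300) [ 0.524 -0.074  0.027] mid [ 0.5267 -0.0836] enc [ 0.5263 -0.0846] 0.0402 z 0.0275
side (233, 215) [0.427 0.215 0.039] mid [0.4249 0.224 ] enc [0.4236 0.2227] 0.025 z 0.0396
side (276, 261) [0.548 0.063 0.017] mid [0.5479 0.0677] enc [0.5475 0.0676] 0.0317 z 0.0143
side (276, 203) [0.543 0.307 0.014] mid [0.5431 0.3081] enc [0.5416 0.3086] 0.0327 z 0.014
side (337, 230) [0.706 0.157 0.042] mid [0.6978 0.131 ] enc [0.699  0.1218] 0.0431 z 0.0426
side (215, 300) [ 0.412 -0.066  0.016] mid [ 0.3983 -0.062 ] enc [ 0.3983 -0.0653] 0.0253 z 0.0127
scene 71 [[0.566, -0.078], [0.559, -0.067], [0.559, -0.086], [0.561, -0.077], [0.519, -0.113], [0.515, -0.11], [0.551, -0.053], [0.547, -0.045], [0.544, -0.043], [0.499, -0.108], [0.492, -0.097], [0.489, -0.095], [0.486, -0.083], [0.488, -0.078], [0.485, -0.071]]
foot 194 ((0.5095648765563965, -0.06450334191322327), 0.0632304921746254)
side 161 [[0.534, -0.043], [0.538, -0.047], [0.547, -0.052], [0.558, -0.057], [0.561, -0.066], [0.563, -0.074], [0.565, -0.077], [0.488, -0.088], [0.561, -0.093], [0.491, -0.101], [0.502, -0.11], [0.511, -0.115], [0.515, -0.119]]
foot 453 ((0.5196586847305298, -0.06646870076656342), 0.07466031610965729)
```

Call:
send_rows:
  travel:
    - [0,0,0]
    - [0.034,-0.0143,0]
    - [0.034,-0.0143,0]
    - [0.034,-0.0143,0]
    - [0.034,-0.0143,0]
    - [0.034,-0.0143,0]
    - [0.034,-0.0143,0]
    - [0.034,-0.0143,0]
    - [0.034,-0.0143,0]
    - [0.034,-0.0143,0]
    - [0.034,-0.0143,0]
    - [0.034,-0.0143,0]
  twist: [-0.029,0,0,0,0,0,0,0,0,0,0,0]
  jaw: [100,100,100,100,100,100,100,100,100,100,100,100]

```text
clock: 1.1
ee_pos: [0.4634, -0.1594, 0.4046]
eef_rot: [0.968, 0.251, -0.0, -0.0]
wrist_force: [0.4, -1.4, 0.6]
grip_width: 0.0858
gripper_force: 0.0
```

Call:
send_rows:
  travel:
    - [0.02,-0.008,0]
    - [0,0,0]
    - [0,0,0]
  twist: [0,0,0]
  jaw: [100,100,100]

```text
clock: 1.35
ee_pos: [0.4767, -0.1434, 0.4042]
eef_rot: [0.968, 0.252, -0.001, -0.0]
wrist_force: [-0.0, -0.5, 0.1]
grip_width: 0.0852
gripper_force: 0.0
```

Run:
```python
from h import *
s=arm.get_state(); print(s['clock'],s['joint_pos'].round(3),s['ee_pos'],R.from_quat(s['eef_rot']).as_matrix().round(3).tolist())
im,P=cloud('wrist'); np.save('w1.npy',P); cv2.imwrite('pics/w1.png',im); print(arm.camera_info('wrist'))
Q=P.reshape(-1,3)
d=np.hypot(Q[:,0]-.526,Q[:,1]+.08)
B=Q[(d<.08)&(Q[:,2]>.07)&(Q[:,2]<.088)]; print(len(B),np.median(B[:,2]) if len(B) else 0)
```

```text
1.35 [-0.292  0.192 -0.075  1.305 -0.     2.34 ] [ 0.47674098 -0.14343198  0.40418572] [[0.873, 0.488, -0.001], [0.488, -0.873, 0.0], [-0.001, -0.001, -1.0]]
{'K': array([[325.1922621 ,   0.        , 284.61910464],
       [  0.        , 325.1922621 , 216.47431324],
       [  0.        ,   0.        ,   1.        ]]), 'position': array([ 0.53842664, -0.1093078 ,  0.37401832]), 'attitude': array([ 0.85316283, -0.50137674, -0.07304504,  0.12409257])}
1104 0.07793421095103933
```

View pics/w1.png

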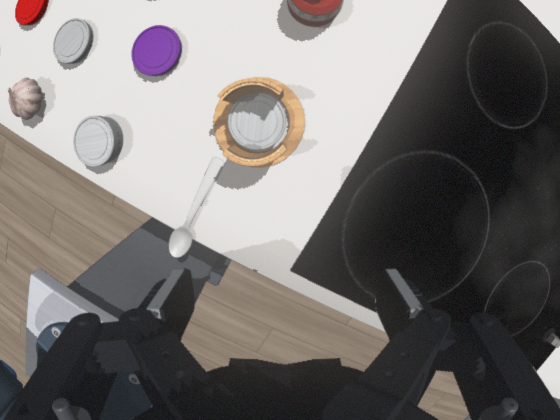

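Wrist view: column at (258,122) with a tin in it, the spoon just below-left at (195,205), deep tin at (96,141), shallow tin at (72,41), garlic at (25,97). I'll fit positions from this picture.

Run:
```python
from h import *
from scipy.optimize import least_squares
Q=np.load('w1.npy').reshape(-1,3)
d=np.hypot(Q[:,0]-.526,Q[:,1]+.08)
B=Q[(d<.06)&(Q[:,2]>.074)&(Q[:,2]<.084)][:,:2]
r=least_squares(lambda p:np.hypot(B[:,0]-p[0],B[:,1]-p[1])-p[2],[.526,-.08,.0375],loss='soft_l1',f_scale=.002).x
a=np.sort(np.degrees(np.arctan2(B[:,1]-r[1],B[:,0]-r[0]))); g=np.diff(np.r_[a,a[0]+360]); i=np.argsort(g)[-2:]
print('col',r,[(a[k].round(1),g[k].round(1),((a[k]+g[k]/2)%360).round(1)) for k in i])
F=Q[(d<.08)&(Q[:,2]>.004)&(Q[:,2]<.008)]
F=F[np.hypot(F[:,0]-r[0],F[:,1]-r[1])<.056]; print('foot',cv2.minEnclosingCircle(F[:,:2].astype(np.float32)))
for n,c,z0,z1 in(('tin in col',r[:2],.022,.036),('deep',(.42,.088),.024,.034),('shal',(.5175,.195),.010,.019)):
    m=(np.hypot(Q[:,0]-c[0],Q[:,1]-c[1])<(.031 if n[0]=='t' else .045))&(Q[:,2]>z0)&(Q[:,2]<z1); A=Q[m]
    print(n,cv2.minEnclosingCircle(A[:,:2].astype(np.float32)),((A.max(0)+A.min(0))/2).round(4),np.median(A[:,2]).round(4))
```

```text
col [ 0.52559197 -0.08189324  0.03738353] [(np.float64(81.7), np.float64(83.2), np.float64(123.3)), (np.float64(-99.4), np.float64(84.6), np.float64(302.9))]
foot ((0.5253162384033203, -0.08178727328777313), 0.05207912251353264)
tin in col ((0.5255619883537292, -0.08187121152877808), 0.03099510818719864) [ 0.5255 -0.0815  0.0278] 0.028
deep ((0.41913264989852905, 0.08735229074954987), 0.03195963427424431) [0.419  0.0872 0.0273] 0.0279
shal ((0.517109751701355, 0.1931135654449463), 0.03180984780192375) [0.5169 0.1926 0.0133] 0.0137
```

Call:
send_rows:
  travel:
    - [0,0,0]
    - [0.0097,-0.0281,0.015]
    - [0.0097,-0.0281,0.015]
    - [0.0097,-0.0281,0.015]
    - [0.0097,-0.0281,0.015]
    - [0.0097,-0.0281,0.015]
    - [0.0097,-0.0281,0.015]
    - [0.0097,-0.0281,0.015]
    - [0.0097,-0.0281,0.015]
    - [0,0,0.025]
    - [0,0,0.025]
    - [0,0,0]
  twist: [-0.021,0,0,0,0,0,0,0,0,0,0,0]
  jaw: [100,100,100,100,100,100,100,100,100,100,100,100]

```text
clock: 2.4
ee_pos: [0.4176, 0.0857, 0.2316]
eef_rot: [0.959, 0.282, -0.003, -0.0]
wrist_force: [-2.1, -0.5, -0.2]
grip_width: 0.0856
gripper_force: 0.0
```

Call:
send_rows:
  travel:
    - [0,0,0]
  twist: [0]
  jaw: [100]

```text
clock: 2.48
ee_pos: [0.419, 0.0856, 0.2344]
eef_rot: [0.959, 0.282, -0.001, -0.0]
wrist_force: [0.4, -0.3, 0.1]
grip_width: 0.0853
gripper_force: 0.0
```

Call:
send_rows:
  travel:
    - [0.0009,-0.0014,0.0145]
    - [0,0,0.0145]
    - [0,0,0.0145]
    - [0,0,0.0145]
    - [0,0,0]
    - [0,0,0]
  twist: [0,0,0,0,0,0]
  jaw: [100,100,100,100,100,100]

```text
clock: 2.98
ee_pos: [0.4201, 0.0876, 0.1777]
eef_rot: [0.959, 0.282, 0.0, -0.0]
wrist_force: [0.5, 0.8, 1.1]
grip_width: 0.0856
gripper_force: 0.0
```

Call:
send_rows:
  travel:
    - [0,0,0]
    - [0,0,0]
    - [0,0,0]
    - [0,0,0]
    - [0,0,0]
    - [0,0,0]
  twist: [0,0,0,0,0,0]
  jaw: [60,50,40,40,40,40]

```text
clock: 3.48
ee_pos: [0.4202, 0.0881, 0.1784]
eef_rot: [0.959, 0.282, 0.001, 0.0]
wrist_force: [-2.5, -1.5, 14.8]
grip_width: 0.0602
gripper_force: 61.6
```

Run:
```python
from h import *
s=arm.get_state(); print(s['clock'],s['joint_pos'].round(3),s['ee_pos'],s['grip_width'],s['gripper_force'],s['wrist_force'])
im,P=cloud('wrist'); np.save('w2.npy',P); cv2.imwrite('pics/w2.png',im)
```

```text
3.4833 [ 0.207  0.286 -0.61   0.673 -0.     2.776] [0.42019421 0.08812379 0.17843083] 0.06022717654704186 61.58104419708252 [-2.5260978  -1.53651359 14.84389947]
```

View pics/w2.png

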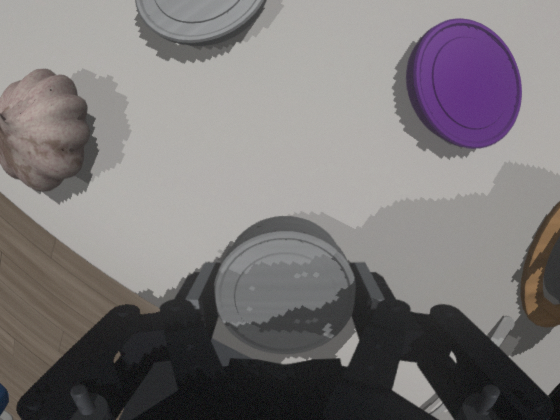

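Wrist view: the deep tin is held centred between the pads at (286,292), with the garlic, purple tin and shallow tin clear. I'll lift it and carry it over the column.

Call:
send_rows:
  travel:
    - [0,0,-0.02]
    - [0,0,-0.03]
    - [0,0,-0.03]
    - [0,0,-0.03]
    - [-0.0006,0.0285,0]
    - [-0.0006,0.0285,0]
    - [-0.0006,0.0285,0]
    - [-0.0006,0.0285,0]
    - [-0.0006,0.0285,0]
    - [-0.0006,0.0285,0]
    - [-0.0006,0.0285,0]
    - [0,0,0]
  twist: [0,0,0,0,0,0,0,0,0,0,0,0]
  jaw: [40,40,40,40,40,40,40,40,40,40,40,40]

```text
clock: 4.53
ee_pos: [0.5266, -0.0852, 0.2876]
eef_rot: [0.96, 0.281, 0.001, 0.001]
wrist_force: [0.6, 0.0, -0.1]
grip_width: 0.0597
gripper_force: 65.7
```

Call:
send_rows:
  travel:
    - [0,0,0]
    - [0,0,0]
  twist: [0,0]
  jaw: [40,40]

```text
clock: 4.7
ee_pos: [0.5237, -0.0816, 0.2869]
eef_rot: [0.959, 0.282, -0.0, -0.0]
wrist_force: [-0.3, 0.6, -0.4]
grip_width: 0.06
gripper_force: 65.7
```

```bash
cat > chk.py <<'E'
from h import *
from scipy.optimize import least_squares
import sys
s=arm.get_state(); T=R.from_quat(s['eef_rot']).as_matrix(); print(s['clock'],s['joint_pos'].round(3),s['ee_pos'].round(4),'yaw',np.degrees(np.arctan2(T[1,0],T[0,0])),s['grip_width'],s['wrist_force'].round(1))
im,P=cloud('wrist'); cv2.imwrite(sys.argv[1],im)
Q=P.reshape(-1,3); ok=~np.isnan(Q[:,0]); q=(Q-s['ee_pos'])@T
m=ok&(np.hypot(q[:,0],q[:,1])<.036)&(q[:,2]>.12)&(abs(q[:,1])<.029)
h=np.median(q[m,2]); A=q[m&(abs(q[:,2]-h)<.004)]
lid=np.linalg.lstsq(np.c_[A[:,:2],np.ones(len(A))],A[:,2],rcond=None)[0]
print('lid z in tool',h.round(4),'plane',lid.round(3),'bb',A.min(0).round(4),A.max(0).round(4))
d=np.hypot(Q[:,0]-.5255,Q[:,1]+.0818)
B=Q[ok&(d<.046)&(d>.03)&(Q[:,2]>.073)&(Q[:,2]<.083)][:,:2]
if len(B)>30:
    r=least_squares(lambda p:np.hypot(B[:,0]-p[0],B[:,1]-p[1])-.0375,[.5255,-.0818],loss='soft_l1',f_scale=.002).x
    print('col',len(B),r.round(4),'TCP to col in tool axes',(T.T@np.r_[r-s['ee_pos'][:2],0]).round(4))
E
python3 chk.py pics/w3.png
```

```text
4.7 [-0.155  0.314 -0.221  1.037  0.     2.415] [ 0.5237 -0.0816  0.2869] yaw 32.79373228035441 0.05999939438874806 [-0.3  0.6 -0.4]
lid z in tool 0.1508 plane [0.008 0.001 0.151] bb [-0.0321 -0.029   0.1476] [0.0302 0.029  0.1548]
col 1246 [ 0.5259 -0.0812] TCP to col in tool axes [ 0.002   0.0009 -0.    ]
```

View pics/w3.png

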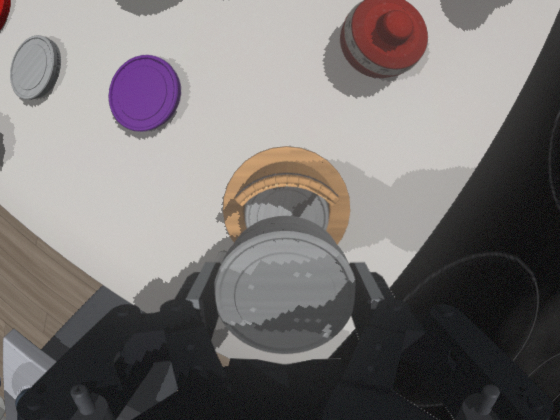

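Wrist view: the held tin is at (286,290) and level. The column's far cheek is at (286,185), with the tin already inside visible below it.

Call:
send_rows:
  travel:
    - [0.0025,0.0007,0]
    - [0,0,0.012]
    - [0,0,0.012]
    - [0,0,0.012]
    - [0,0,0.008]
    - [0,0,0.008]
    - [0,0,0.008]
    - [0,0,0]
  twist: [0,0,0,0,0,0,0,0]
  jaw: [40,40,40,40,40,40,40,40]

```text
clock: 5.42
ee_pos: [0.5262, -0.0806, 0.2254]
eef_rot: [0.959, 0.283, -0.001, -0.0]
wrist_force: [-1.0, -1.0, -0.8]
grip_width: 0.0598
gripper_force: 65.7
```

Call:
send_rows:
  travel:
    - [0,0,0.006]
    - [0,0,0.006]
    - [0,0,0.005]
    - [0,0,0.003]
    - [0,0,0]
  twist: [0,0,0,0,0]
  jaw: [40,40,40,40,40]

```text
clock: 5.83
ee_pos: [0.5266, -0.081, 0.2067]
eef_rot: [0.959, 0.282, -0.0, -0.0]
wrist_force: [-0.1, -0.5, -1.3]
grip_width: 0.0602
gripper_force: 65.8
```

Call:
send_rows:
  travel:
    - [0,0,0]
    - [0,0,0]
    - [0,0,0]
    - [0,0,0]
    - [0,0,-0.02]
    - [0,0,-0.03]
    - [0,0,-0.03]
    - [0,0,-0.03]
    - [0,0,0]
    - [0,0,0]
  twist: [0,0,0,0,0,0,0,0,0,0]
  jaw: [70,100,100,100,100,100,100,100,100,100]

```text
clock: 6.67
ee_pos: [0.5273, -0.0811, 0.3184]
eef_rot: [0.959, 0.283, 0.002, 0.001]
wrist_force: [-0.3, -0.5, -0.4]
grip_width: 0.0855
gripper_force: 0.0
```

Run:
```python
from h import *
s=arm.get_state(); print(s['clock'],s['ee_pos'],s['wrist_force'])
im,P=cloud('wrist'); Q=P.reshape(-1,3)
for n,c,r,z0,z1 in(('in col',(.5258,-.0815),.0325,.04,.066),('shal',(.517,.193),.045,.010,.019)):
    A=Q[(np.hypot(Q[:,0]-c[0],Q[:,1]-c[1])<r)&(Q[:,2]>z0)&(Q[:,2]<z1)]
    print(n,len(A),cv2.minEnclosingCircle(A[:,:2].astype(np.float32)),np.median(A[:,2]),np.percentile(A[:,2],[5,95]),np.linalg.lstsq(np.c_[A[:,:2],np.ones(len(A))],A[:,2],rcond=None)[0].round(3))
```

```text
6.6667 [ 0.52725107 -0.08106568  0.31837354] [-0.256607   -0.50486861 -0.40472828]
in col 4999 ((0.525288462638855, -0.08158284425735474), 0.0310587789863348) 0.056018864675287244 [0.05464811 0.0572641 ] [-0.001 -0.001  0.056]
shal 2075 ((0.516423225402832, 0.19323119521141052), 0.03207472339272499) 0.013786174683512897 [0.01206625 0.01523602] [-0.004  0.006  0.015]
```

The second tin sits flat with its lid at 56 mm. Before the thin tin, I'll check from the saved depth how far the fingertips reach while gripping.

Run:
```python
from h import *
Q=np.load('w2.npy').reshape(-1,3); T=R.from_quat([.959,.282,0,0]).as_matrix()
q=(Q-[.4202,.0881,.1784])@T
for s in(-1,1):
    m=(abs(q[:,0])<.014)&(s*q[:,1]>.032)&(s*q[:,1]<.047); print(s,m.sum(),np.histogram(q[m,2],np.arange(.11,.19,.004)))
```

```text
-1 3047 (array([299, 649, 299, 193,  76, 106,  75, 109,  93, 103,  88,  89,  59,
        12,   0,   0, 424, 191,   0]), array([0.11 , 0.114, 0.118, 0.122, 0.126, 0.13 , 0.134, 0.138, 0.142,
       0.146, 0.15 , 0.154, 0.158, 0.162, 0.166, 0.17 , 0.174, 0.178,
       0.182, 0.186]))
1 3063 (array([358, 613, 286, 191,  85,  98,  80, 103,  98,  98,  92,  85,  57,
        12,   0,   0, 397, 209,   0]), array([0.11 , 0.114, 0.118, 0.122, 0.126, 0.13 , 0.134, 0.138, 0.142,
       0.146, 0.15 , 0.154, 0.158, 0.162, 0.166, 0.17 , 0.174, 0.178,
       0.182, 0.186]))
```

Call:
send_rows:
  travel:
    - [0.0156,-0.0262,0]
    - [0.0156,-0.0262,0]
    - [0.0156,-0.0262,0]
    - [0.0156,-0.0262,0.013]
    - [0.0156,-0.0262,0.013]
    - [0.0156,-0.0262,0.013]
    - [0.0156,-0.0262,0.013]
    - [0.0156,-0.0262,0.013]
    - [0.0156,-0.0262,0.013]
    - [0,0,0]
    - [0,0,0]
  twist: [0,0,0,0,0,0,0,0,0,0,0]
  jaw: [100,100,100,100,100,100,100,100,100,100,100]

```text
clock: 7.63
ee_pos: [0.5157, 0.1944, 0.2364]
eef_rot: [0.959, 0.284, -0.002, 0.0]
wrist_force: [0.1, -1.2, 0.3]
grip_width: 0.0856
gripper_force: 0.0
```

Call:
send_rows:
  travel:
    - [0,0.001,0.012]
    - [0,0,0.014]
    - [0,0,0.014]
    - [0,0,0.014]
    - [0,0,0.01]
    - [0,0,0]
    - [0,0,0]
  twist: [0,0,0,0,0,0,0]
  jaw: [100,100,100,100,100,100,100]

```text
clock: 8.22
ee_pos: [0.5173, 0.1917, 0.1744]
eef_rot: [0.959, 0.282, -0.001, 0.0]
wrist_force: [0.4, 0.1, -0.2]
grip_width: 0.0854
gripper_force: 0.0
```

Call:
send_rows:
  travel:
    - [0,-0.0013,0.0035]
    - [0,0,0]
    - [0,0,0]
    - [0,0,0]
    - [0,0,0]
    - [0,0,0]
    - [0,0,0]
    - [0,0,0]
  twist: [0,0,0,0,0,0,0,0]
  jaw: [100,100,70,55,40,40,40,40]

```text
clock: 8.88
ee_pos: [0.5168, 0.1937, 0.1723]
eef_rot: [0.959, 0.283, 0.001, -0.0]
wrist_force: [-1.5, -1.3, 9.3]
grip_width: 0.0593
gripper_force: 62.8
```

Call:
send_rows:
  travel:
    - [0,0,-0.02]
    - [0,0,-0.03]
    - [0,0,-0.035]
    - [0,0,-0.035]
    - [-0.0177,0.0295,0]
    - [-0.0177,0.0295,0]
    - [-0.0177,0.0295,0]
    - [-0.0177,0.0295,0]
    - [-0.0177,0.0295,0]
    - [-0.0177,0.0295,0]
    - [-0.0177,0.0295,0]
    - [-0.0177,0.0295,0]
  twist: [0,0,0,0,0,0,0,0,0,0,0,0]
  jaw: [40,40,40,40,40,40,40,40,40,40,40,40]

```text
clock: 9.88
ee_pos: [0.5254, -0.0831, 0.2916]
eef_rot: [0.959, 0.283, 0.0, 0.0]
wrist_force: [0.5, 1.0, -0.6]
grip_width: 0.0591
gripper_force: 65.1
```

Call:
send_rows:
  travel:
    - [0,0,0]
    - [0,0,0]
    - [0,0,0]
  twist: [0,0,0]
  jaw: [40,40,40]

```text
clock: 10.13
ee_pos: [0.5255, -0.0815, 0.2913]
eef_rot: [0.959, 0.282, 0.0, -0.0]
wrist_force: [0.3, 0.8, -0.3]
grip_width: 0.0592
gripper_force: 65.1
```

```bash
python3 chk.py pics/w4.png
```

```text
10.1333 [-0.154  0.313 -0.21   1.048  0.     2.415] [ 0.5255 -0.0815  0.2913] yaw 32.781516676019 0.05920274444271696 [ 0.3  0.8 -0.3]
lid z in tool 0.1585 plane [ 0.006 -0.003  0.158] bb [-0.0306 -0.029   0.1557] [0.0317 0.029  0.1625]
col 1181 [ 0.5259 -0.0812] TCP to col in tool axes [ 0.0005 -0.0001  0.    ]
```

View pics/w4.png

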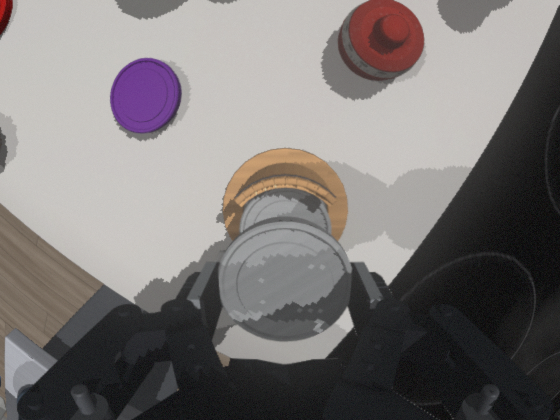

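Wrist view: the shallow tin is held level at (286,280), in line with the column behind it at (286,200). I'll lower it and release.

Call:
send_rows:
  travel:
    - [0,0,0.012]
    - [0,0,0.012]
    - [0,0,0.01]
    - [0,0,0.008]
    - [0,0,0.006]
    - [0,0,0.005]
    - [0,0,0.005]
    - [0,0,0.0042]
    - [0,0,0]
    - [0,0,0]
  twist: [0,0,0,0,0,0,0,0,0,0]
  jaw: [40,40,40,40,40,40,40,40,40,40]

```text
clock: 11.02
ee_pos: [0.5257, -0.0816, 0.229]
eef_rot: [0.959, 0.282, 0.0, -0.0]
wrist_force: [-0.2, -0.5, -0.8]
grip_width: 0.0592
gripper_force: 65.0
```

Call:
send_rows:
  travel:
    - [0,0,0.0005]
    - [0,0,0]
    - [0,0,0]
    - [0,0,0]
    - [0,0,-0.02]
    - [0,0,-0.03]
    - [0,0,-0.03]
    - [0,0,-0.03]
    - [0,0,0]
    - [0,0,0]
  twist: [0,0,0,0,0,0,0,0,0,0]
  jaw: [40,70,100,100,100,100,100,100,100,100]

```text
clock: 11.85
ee_pos: [0.5261, -0.0817, 0.3402]
eef_rot: [0.959, 0.282, 0.002, 0.001]
wrist_force: [0.7, -0.7, -0.5]
grip_width: 0.0855
gripper_force: 0.0
```

Run:
```python
from h import *
im,P=cloud('wrist'); Q=P.reshape(-1,3)
A=Q[(np.hypot(Q[:,0]-.5258,Q[:,1]+.0815)<.029)&(Q[:,2]>.03)]
print(len(A),np.median(A[:,2]),np.percentile(A[:,2],[5,95]),np.linalg.lstsq(np.c_[A[:,:2],np.ones(len(A))],A[:,2],rcond=None)[0].round(3))
im,P=cloud('side')
for u,v in((244,189),(233,215),(337,230),(215,300)): print(P[v,u].round(3))
cv2.imwrite('pics/end.png',im)
```

```text
16366 0.2527215594521254 [0.06933831 0.26868102] [ 4.179  2.692 -1.822]
[ 0.49  -0.088  0.34 ]
[0.427 0.216 0.038]
[0.705 0.155 0.044]
[ 0.412 -0.063  0.011]
```

View pics/end.png

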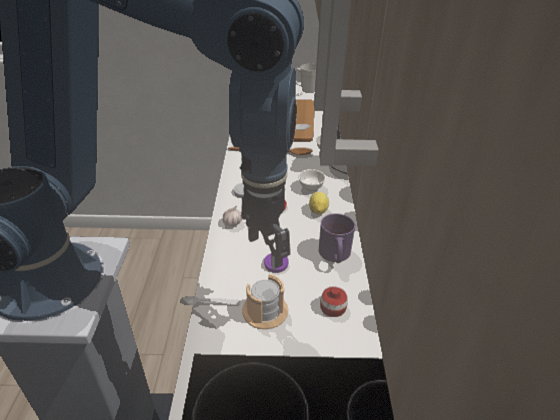

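The side view shows the stack in the column at (265,293), with the garlic (232,217), mug (337,237) and spoon (210,301) where they were. I'll check the lid height and hand in.

Run:
```python
from h import *
ok=[]
for n in('wrist','side'):
    im,P=cloud(n); Q=P.reshape(-1,3)
    A=Q[(np.hypot(Q[:,0]-.5258,Q[:,1]+.0815)<.029)&(Q[:,2]>.02)&(Q[:,2]<.1)]
    p=np.linalg.lstsq(np.c_[A[:,:2],np.ones(len(A))],A[:,2],rcond=None)[0]
    print(n,len(A),np.median(A[:,2]),np.percentile(A[:,2],[5,95]),p.round(3))
    ok.append(abs(np.median(A[:,2])-.07)<.003 and np.hypot(*p[:2])<.08)
if ok[0]: print(arm.finish_job())
```

```text
wrist 4320 0.07002674870322098 [0.06869597 0.07120331] [0.002 0.001 0.069]
side 518 0.06926580965393764 [0.03250688 0.07186991] [-0.157  0.326  0.176]
the job is handed in; nothing more can be done
None
```

The column now holds two deep tins with one shallow tin on top, its lid flat and measured at 70 mm, level with the dark line; the spare shallow tin was left upright on the worktop, the garlic, mug and teaspoon look undisturbed in the side view, and the job is handed in.

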